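# Clear the bay and empty the stopper tray into the tote

## Robot

A 6-joint arm with a two-finger parallel gripper is mounted at the origin on a cart in front of the work surface, level with it; the furniture and walls round the work are solid. World frame = base frame: x ahead of the robot, y to its left, z up, the work surface at z = 0. Lengths are in mm, angles in rad, forces in N, time in s.
With the tool pointing down it reaches from about 400 to 925 mm from the base axis. Payload 12.5 kg.
Tool frame: the origin (TCP) lies at the centre of the arm's flange, where the gripper is bolted on; the fingertips stand 190 mm ahead of it and the grasp point (between the pads) lies env.grip_point_offset ahead of it (env.grip_point_offset is the distance from the TCP to the grasp point, in mm); z points along the fingers, x is the direction in which the jaws open and shut, and the axes are right-handed (so a half turn about z gives the same grasp; the last joint's range is limited). The gripper opens to 95 mm and grips with 3 to 60 N. Pads are 20 mm wide; open, the fingers measure 119 mm over their backs; the gripper's body (75 mm by 180 mm) begins 59 mm behind the grasp point.
Start: joints at [-1.394, 0.491, 1.559, -0, 1.092, -0.106], TCP at [174.423, -600.168, 404.761] pointing down, gripper open.
Joint ranges: [-3.1, 3.1], [-0.84, 2.19], [0.05, 2.79], [-1.13, 4.28], [0.06, 2.93], [-2.69, 2.69]. Speed limits (rad/s): [2.22, 2.22, 2.79, 3.14, 3.14, 3.14].

## Interface

Orientations are given as [roll, pitch, yaw] about the fixed x, y, z axes, in that order (R = Rz(yaw) Ry(pitch) Rx(roll)).
In Python, from cell import state, read_camera, camera_model, job_done, env gives the robot as it stands.
- The arm moves only by the tool arm_command, never from a script. Its argument "steps" is a list of rows, each a list of 6 numbers: the shift along the tool's x, y, z in cm, then the turn, a rotation vector about the tool's x, y, z in degrees. In form: [[dx, dy, dz, rx, ry, rz], ...]. A call has 1 to 12 rows; each row is the pose to reach, as a shift and turn from the pose commanded when the call began, along the tool's axes at that moment; what a row does not reach only later rows make up. A row lasts 1/12 s, in which the tool goes at most 41.7 mm and 7.16 degrees, less where a joint would pass 70% of its speed; a pose out of reach is approached as far as the arm can. A call with a gripper value outside its range is refused whole. "jaw" is the finger opening in cm, from 0 to 9.51, set as the call begins (left out, the last holds). The fingers move at their own pace and stop on an object; the grip force is fixed at half the most. Time passes only in rows, so rows that repeat a pose let the fingers close. It gives the time, the measured TCP pose, the force and the opening at its end, in the units of the state.
- state(): the state, without advancing time (a new reading comes with each control period).
- read_camera(name): name is "scene" or "top" or "wrist"; returns the picture (420x560x3 uint8, red, green, blue); there is no depth.
- camera_model(name): a dict with "K" (3x3 intrinsics, pixels), "xyz" and "rotation" of the camera in the world. Camera axes: x right, y up, looking along -z (the intrinsics and any distortion apply to the point x, -y, -z); pixel columns grow to the right and rows downward; lengths in mm; the calibration is good to about 2 mm. A picture is of the moment at which its call begins: read the wrist's pose just before it. camera_model takes no time and is no camera call; for the wrist camera it gives the pose at the moment of the call.
- job_done(): hands the job in, once; it reports no verdict.
The state is a dict: "t": time; "joints": joint angles; "qvel": joint speeds; "tau": joint torques, N m; "eef_pos": TCP position; "tcp_rot": TCP orientation; "ft_force": force on the tool from outside, world axes, zero at the start; "moment": the same for the moment, N m; "opening": opening from 0.0 (shut) to 1.0 (fully open).
Only numpy, scipy, OpenCV 4.12 (cv2) and the standard library are available. Lean on these libraries where they do the work, as an engineer would, in place of code of your own. Each camera call takes 0.05 s, during which the arm holds its last target. There are 200 camera calls.

## Task

Bottles and perhaps a flask are standing in the yellow bay below the tipping tray: first move them all to the green mat, standing upright. Then slide the blue tote squarely into the bay under the tray's lip, raise the tray by its handle right up so that every stopper slides into the tote, and lower the tray level again. Finally stand the tote with all the stoppers in it back in the middle of its white mat, and leave the other things on the bench where they are.

Things in the scene. Friction and masses are not known exactly. Their poses are not given: they have to be found in the camera images.
- tip_stand: Fixed grey stand with a hinged aluminium tray. Origin: on the worktop below the middle of the hinge line; own x along the hinge, z up, -y the discharge side with the bay (yellow outline, 190 x 180 mm), +y the handle side. Grey base plate 10 mm thick under all, x +-115, y -225 to 150 mm. Housing 118 mm wide in x (142 with hinge cheeks), y 7 to 140 mm, top 102 mm over the worktop (cheeks 122).
- tray (a joint): Tray hinge (rad): 0 level, grows as the handle end is raised, stop at 1.1. Hinge line along the stand's x at y = 0, 115 mm above the worktop, at the level of the tray's floor. It is stiff: the tray stays where it is left; raising takes about 5 N up at the handle, and it must be brought down too. Stoppers slide off at the latest near the stop.
- tray_handle (a point): Middle of the tray's black handle bar, 12 mm thick, 100 mm long along the stand's x, an arm at each end; 215 mm from the hinge line toward +y, 14 mm above the plane of the tray's floor (129 mm above the worktop when level). 42 mm free between bar and tray wall, nothing beneath. Moves on an arc about the hinge line.
- tray_lip (a point): Middle of the tray floor's open edge, 37 mm from the hinge line toward -y, over the bay; turns with the tray. The tray is 118 mm wide in x and its floor reaches from here to y = 167 mm, with walls 26 mm high on three sides (13 mm near the lip). Stoppers stand on the floor, 115 mm above the worktop.
- bay (a point): Middle of the place for the tote in the yellow bay, on the base plate 10 mm above the worktop, 90 mm from the hinge line on the stand's -y side; axes as the stand's. A tote centred here with its x along the stand's x is 17 mm clear of the housing; its edge lies 27 mm under the lip, so slide it in and out along y near the plate, not straight up or down.
- tote: Open blue plastic tote, 170 mm (x) by 160 mm (y), 55 mm high, walls 4 mm, about 0.3 kg, with two uprights at the x ends and a white bar handle over its middle. Origin: centre of the underside, z up.
- tote_handle (a point): Middle of the tote's white bar handle: 14 mm thick, 150 mm free length along the tote's x, 150 mm above its underside.
- bottle_mat: Green mat with a white edge, flat foil on the worktop (1 mm), 220 mm (x) by 180 mm (y). Origin: its centre.
- tote_mat: White mat with a blue edge, flat foil on the worktop (1 mm), 210 mm (x) by 190 mm (y), where the tote starts. Origin: its centre.
- reagent_1: Amber glass bottle with a black screw cap, standing; coloured label. Body 52 mm across up to z = 74, cap 31 mm across from z = 80 to 117. Origin: centre of the underside, z up. Starts in the bay, or is absent.
- reagent_2: Amber glass bottle with a black screw cap, standing; the smallest of the three. Body 44 mm across up to z = 62, cap 31 mm across from z = 68 to 102. Origin: centre of the underside, z up. Starts in the bay, or is absent.
- reagent_3: Amber glass bottle with a black screw cap, standing; coloured label. Body 52 mm across up to z = 74, cap 31 mm across from z = 80 to 117. Origin: centre of the underside, z up. Starts in the bay, or is absent.
- flask_125: Clear glass conical flask, standing, 114 mm high: base 67 mm across, narrowing to 48 mm at z = 20 mm and above, neck 30 mm across from z = 60 to 114 mm (counts as solid). Origin: centre of the underside, z up. Starts in the bay, or is absent.
- stopper_white_1: Rubber stopper, white, large, tapered, 34 mm across the wide top and 26 mm high. Origin: centre of its small underside. Starts small end down on the tray, or is absent.
- stopper_green: Rubber stopper, green, tapered, 33 mm across the wide top and 27 mm high. Origin: centre of its small underside. Starts small end down on the tray, or is absent.
- stopper_white_2: Rubber stopper, white, small, tapered, 28 mm across the wide top and 24 mm high. Origin: centre of its small underside. Starts small end down on the tray, or is absent.
- stopper_black_1: Rubber stopper, black, tapered, 28 mm across the wide top and 24 mm high. Origin: centre of its small underside. Starts small end down on the tray, or is absent.
- timer: Bystander: white timer, 70 x 62 x 18 mm, origin under its centre.
- tape_roll: Bystander: roll of beige tape, 68 mm across, 19 mm high, origin under its centre.
- beaker_250: Bystander: clear glass beaker, 72 mm across, 94 mm high, origin under its centre.
- petri_dish: Bystander: closed petri dish, 69 mm across, 16 mm high, origin under its centre.
- marker_red: Bystander: marker pen with a red cap, 17 x 136 x 18 mm, lying, origin under its centre.

How it is judged (in metres and radians):
On the way, in this order (a step that is already met when the one before it is completed fails the run):
1. every bottle and flask stands upright on the green mat (x of reagent_1 in the frame of bottle_mat between -0.11 and 0.11 m and y of reagent_1 in the frame of bottle_mat between -0.09 and 0.09 m and height (world z) of each of reagent_1, reagent_2, reagent_3, flask_125 below 0.012 m and angle between each of reagent_1, reagent_2, reagent_3, flask_125's own z axis and vertical below 0.15 rad and x of reagent_2 in the frame of bottle_mat between -0.11 and 0.11 m and y of reagent_2 in the frame of bottle_mat between -0.09 and 0.09 m and x of reagent_3 in the frame of bottle_mat between -0.11 and 0.11 m and y of reagent_3 in the frame of bottle_mat between -0.09 and 0.09 m and x of flask_125 in the frame of bottle_mat between -0.11 and 0.11 m and y of flask_125 in the frame of bottle_mat between -0.09 and 0.09 m), for 0.2 s.
2. the tote stands in the bay under the tray's lip (x of tote in the frame of bay between -0.035 and 0.035 m and y of tote in the frame of bay between -0.035 and 0.035 m and z of tote in the frame of bay below 0.01 m and angle between tote's own z axis and vertical below 0.1 rad), for 0.2 s.
3. the tray is tipped up steeply (value of joint tray above 0.75 rad), for 0.1 s.
4. all stoppers are in the tote and the tray is level again (x of stopper_white_1 in the frame of tote between -0.085 and 0.085 m and y of stopper_white_1 in the frame of tote between -0.08 and 0.08 m and z of stopper_white_1 in the frame of tote between -0.01 and 0.065 m and x of stopper_green in the frame of tote between -0.085 and 0.085 m and y of stopper_green in the frame of tote between -0.08 and 0.08 m and z of stopper_green in the frame of tote between -0.01 and 0.065 m and x of stopper_white_2 in the frame of tote between -0.085 and 0.085 m and y of stopper_white_2 in the frame of tote between -0.08 and 0.08 m and z of stopper_white_2 in the frame of tote between -0.01 and 0.065 m and x of stopper_black_1 in the frame of tote between -0.085 and 0.085 m and y of stopper_black_1 in the frame of tote between -0.08 and 0.08 m and z of stopper_black_1 in the frame of tote between -0.01 and 0.065 m and value of joint tray below 0.1 rad), for 0.2 s.
At the end, for the whole second after the job is handed in: Every bottle and flask present stands upright, its centre on the green mat (220 x 180 mm); every stopper present lies in the tote; the tote stands on the white mat, its centre within 60 mm of the mat's in x and y; the tray is level (under 0.1 rad); all is at rest (all of step 1 and all of step 4 and x of tote in the frame of tote_mat between -0.06 and 0.06 m and y of tote in the frame of tote_mat between -0.06 and 0.06 m and height (world z) of tote below 0.01 m and angle between tote's own z axis and vertical below 0.1 rad and linear speed of each of tote, reagent_1, reagent_2, reagent_3, flask_125, stopper_white_1, stopper_green, stopper_white_2, stopper_black_1 below 0.03 m/s); the robot touches nothing.
It fails at once if a bystander (timer, tape roll, beaker, petri dish, marker) is shifted by more than 4 cm (distance of any of timer, tape_roll, beaker_250, petri_dish, marker_red from where it was at the start of the episode above 0.04 m).
Of reagent_1, reagent_2, reagent_3, flask_125 only 2 to 4 are there at a start; the rules pass over those that are not, and their reading is None.
Of stopper_white_1, stopper_green, stopper_white_2, stopper_black_1 only 2 to 4 are there at a start; the rules pass over those that are not, and their reading is None.
At some moment in a run one of tote may be knocked a few centimetres aside while the robot is not near it.
It also fails if it takes over 210 s, if anything falls off the work surface, if the arm or the gripper's body presses on something with over 40 N, if the wrist force passes 120 N, or if a joint passes its speed limit or range.

## Working session

There is one attempt and no reset: what is moved stays moved. The work goes in short steps, Python scripts to look and compute and a tool call to move; the robot and the scene stay as the last step left them, time stands still between calls to the robot, and variables do not carry over. Pictures are saved under pics/ and viewed, about 12 in all and at most 16, crops included, and the job is handed in when it is done.

Besides the shell and the picture viewer there is one more tool, called as a command line: name --pt "numbers of a row" for each row, then --argument value for the rest. arm_command: Moves the arm, as the interface text tells. Its arguments: {"type":"object","properties":{"steps":{"type":"array"},"jaw":{"type":"number"}},"required":["steps"]}

```bash
ls; mkdir -p pics; python3 - <<'E'
from cell import *
import cv2, numpy as np
np.set_printoptions(precision=4,suppress=True)
print(state()); print(env.grip_point_offset)
for n in("scene","top","wrist"):
    im=read_camera(n); cv2.imwrite(f"pics/{n}0.png",im[:,:,::-1]); print(n,camera_model(n))
E
```

```text
pics
{'t': 0.0, 'joints': array([-1.3936,  0.4915,  1.5595, -0.    ,  1.0917, -0.1056]), 'qvel': array([ 0.0017, -0.0007, -0.0005,  0.0007, -0.0004,  0.0005]), 'tau': array([  0.0022, -61.2638, -25.8179,   0.0693,   0.0483,  -0.0001]), 'eef_pos': array([ 174.4195, -600.11  ,  404.1464]), 'tcp_rot': array([-3.1415,  0.0012, -1.288 ]), 'ft_force': array([-0.0338, -0.743 ,  0.215 ]), 'moment': array([ 0.0304, -0.0301, -0.0063]), 'opening': 0.9966879871772986}
171.3
scene {'K': array([[445.6995,   0.    , 279.1474],
       [  0.    , 445.6995, 202.5646],
       [  0.    ,   0.    ,   1.    ]]), 'xyz': array([-219.6349,  419.1833, 1107.6708]), 'rotation': array([ 0.7655,  0.0052, -2.028 ])}
top {'K': array([[545.8932,   0.    , 282.5499],
       [  0.    , 545.8932, 204.6874],
       [  0.    ,   0.    ,   1.    ]]), 'xyz': array([ 401.2243,   42.1909, 1725.8531]), 'rotation': array([ 0.1335, -0.0188, -1.5863])}
wrist {'K': array([[371.1053,   0.    , 281.1795],
       [  0.    , 371.1053, 211.9743],
       [  0.    ,   0.    ,   1.    ]]), 'xyz': array([ 237.2935, -581.6873,  384.6911]), 'rotation': array([-0.2384,  0.001 , -1.2873])}
```

View pics/scene0.png

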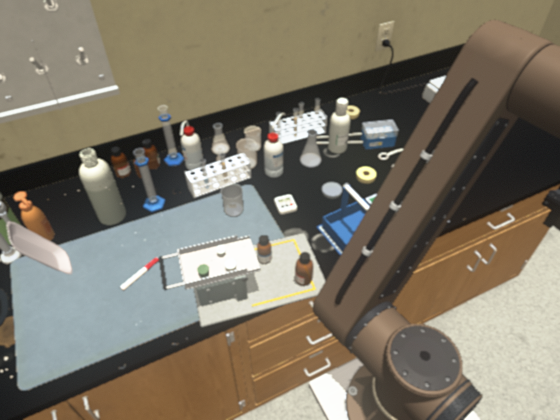

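View pics/top0.png

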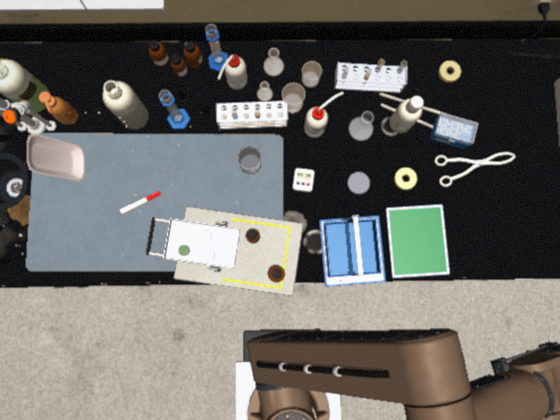

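The top view shows two amber bottles in the bay at (253,236) and (276,273). The tote is at (352,250), the green mat at (418,241) and the tray at (205,243). I can't identify the objects at (293,218) and (313,241), so I'll zoom in there.

```bash
python3 - <<'E'
import cv2,numpy as np
a=cv2.imread("pics/top0.png")[140:300,140:460]; b=cv2.imread("pics/scene0.png")[170:330,150:400]
a=cv2.resize(a,None,fx=2.5,fy=2.5,interpolation=3);b=cv2.resize(b,None,fx=2.5,fy=2.5,interpolation=3)
cv2.imwrite("pics/c1.png",a);cv2.imwrite("pics/c2.png",b)
E
```

```text
(no output)
```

View pics/c1.png

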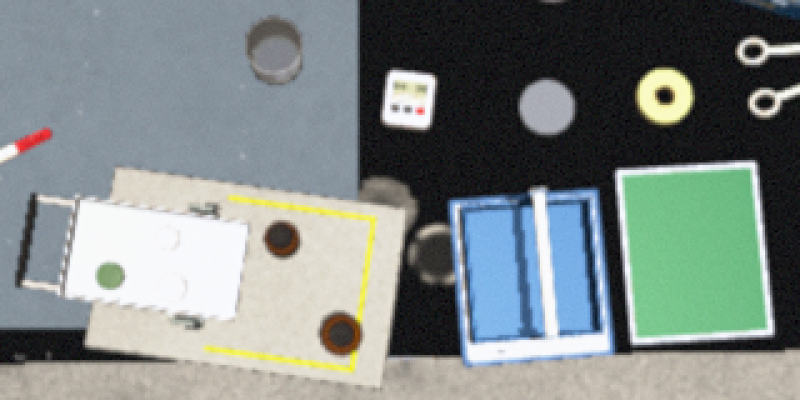

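View pics/c2.png

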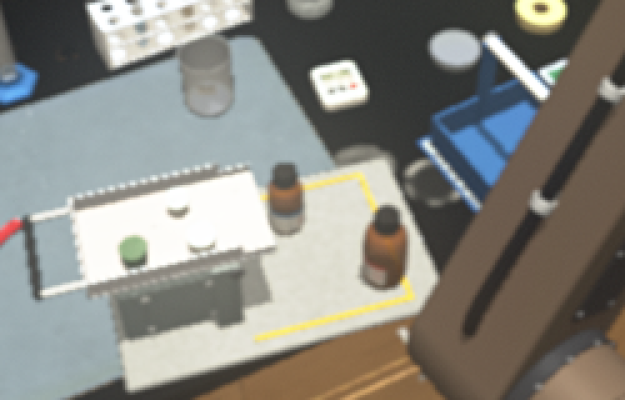

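The objects at (435,250) and (385,195) in the crop look like flat rings on the bench. Present are two bottles (the small one nearer the lip, a large one outward) and three stoppers (two white, one green). Next I'll compute positions.

```bash
cat > h.py <<'E'
from cell import *
import cv2, numpy as np
from scipy.spatial.transform import Rotation as R
np.set_printoptions(precision=1,suppress=True)
def ray(cm,px,z):
    d=R.from_euler('xyz',cm['rotation']).as_matrix()@(np.array([1,-1,-1])*(np.linalg.inv(cm['K'])@[px[0],px[1],1]))
    return cm['xyz']+d*(z-cm['xyz'][2])/d[2]
def proj(cm,P):
    q=R.from_euler('xyz',cm['rotation']).as_matrix().T@(np.array(P,float)-cm['xyz']); q=q*[1,-1,-1]; u=cm['K']@q; return u[:2]/u[2]
def tool(p,rel=True):
    "world target xyz(grasp point) -> dx dy dz in tool cm"
    s=state(); M=R.from_euler('xyz',s['tcp_rot']).as_matrix()
    return M.T@(np.array(p)-(s['eef_pos']+M[:,2]*env.grip_point_offset))/10
E
python3 - <<'E'
from h import *
cm=camera_model("top"); c=lambda p,z:ray(cm,(p[0]/2.5+140-.3,p[1]/2.5+140-.3),z)[:2]
for n,z,ps in [("base",10,[(117,167),(405,207),(381,387),(85,347)]),("handle",133,[(35,195),(22,287)]),("cap2",112,[(283,237)]),("cap1",127,[(342,330)]),
 ("tbar",157,[(537,190),(552,337)]),("green",1,[(615,170),(757,160),(774,333),(633,345)]),("totemat",1,[(450,200),(608,188),(612,352),(466,363)]),("yellow",10,[(231,197),(375,218),(353,370),(206,347)]),("ring",0,[(435,250)]),("tray lip",115,[(249,223),(238,321)]),
 ("timer",18,[(409,98)]),("petri",16,[(547,107)]),("beaker",94,[(274,35)])]:
    print(n,*[c(p,z) for p in ps])
E
```

```text
base [629.4 309.9] [573.7 -53.4] [349.6 -19. ] [404.5 347.8]
handle [581.3 386. ] [474.3 399.3]
cap2 [529.7  97.5]
cap1 [419.2  29.4]
tbar [ 576.6 -198.8] [ 407.3 -210.4]
green [ 618.4 -323.6] [ 629. -507.] [ 408.6 -516.5] [ 396.3 -337.3]
totemat [ 582.7 -111.3] [ 595.4 -313.7] [ 388.  -310.5] [ 377.2 -126.4]
yellow [589.3 166.2] [560.2 -15.2] [371.   15.4] [402.2 197.8]
ring [519.4 -90.8]
tray lip [546.6 137.4] [431.7 150.9]
timer [712.  -60.8]
petri [ 698.6 -236.8]
beaker [778.3 107.1]
```

```bash
cat >> h.py <<'E'
def tri(pa,pb,a="top",b="scene"):
    L=[]
    for n,p in((a,pa),(b,pb)):
        cm=camera_model(n); L.append((ray(cm,p,0),ray(cm,p,300)))
    A=np.zeros((3,3));bb=np.zeros(3)
    for p,q in L:
        d=(q-p)/np.linalg.norm(q-p);P=np.eye(3)-np.outer(d,d);A+=P;bb+=P@p
    return np.linalg.solve(A,bb)
def go(p,yaw):
    "grasp point world mm + jaw yaw -> command row target"
    s=state(); M=R.from_euler('xyz',s['tcp_rot']).as_matrix()
    T=R.from_euler('xyz',[np.pi,0,yaw]).as_matrix()
    d=M.T@(np.array(p,float)-T[:,2]*(-0)+np.array([0,0,env.grip_point_offset])-s['eef_pos'])/10
    r=R.from_matrix(M.T@T).as_rotvec(degrees=True)
    return np.round(np.r_[d,r],2)
def snap(n,f,box=None,k=1):
    im=read_camera(n)[:,:,::-1]
    if box: im=im[box[1]:box[3],box[0]:box[2]]
    cv2.imwrite(f"pics/{f}.png",cv2.resize(im,None,fx=k,fy=k,interpolation=3))
E
python3 - <<'E'
from h import *
f=lambda p:(p[0]/2.5+139.7,p[1]/2.5+139.7)
print(tri(f((283,237)),(264,237)),tri(f((342,330)),(304.8,255)),tri(f((537,190)),(346.5,186.5)))
for P in [(529.7,97.5,112),(419.2,29.4,127)]: print(proj(camera_model("scene"),P))
print(go([530,97,235],-0.158))
E
```

```text
[530.8 100.4 117.9] [419.9  30.3 123.2] [ 577.7 -199.6  149.3]
[266.3 238.3]
[305.7 254.3]
[-57.  -53.6  -0.1  -0.    0.  -64.8]
```

arm_command --pt "-57 -53.6 0 0 0 -64.8" --pt "-57 -53.6 0 0 0 -64.8" --pt "-57 -53.6 0 0 0 -64.8" --pt "-57 -53.6 0 0 0 -64.8" --pt "-57 -53.6 0 0 0 -64.8" --pt "-57 -53.6 0 0 0 -64.8" --pt "-57 -53.6 0 0 0 -64.8" --pt "-57 -53.6 0 0 0 -64.8" --pt "-57 -53.6 0 0 0 -64.8" --pt "-57 -53.6 0 0 0 -64.8" --pt "-57 -53.6 0 0 0 -64.8" --pt "-57 -53.6 0 0 0 -64.8" --jaw 9.5

```text
t: 1.15
eef_pos: [402.0, -152.8, 404.8]
tcp_rot: [3.141, -0.0, -0.157]
ft_force: [0.6, -0.9, 0.1]
opening: 1.0
```

```bash
python3 - <<'E'
from h import *
print(state()['eef_pos'],state()['joints'],go([530,98,235],-0.158))
E
```

```text
[ 402.  -152.8  404.8] [-0.5  0.2  2.  -0.   0.9 -0.4] [  8.7 -26.8  -0.1   0.   -0.    0.1]
```

arm_command --pt "8.7 -26.8 0 0 0 0" --pt "8.7 -26.8 0 0 0 0" --pt "8.7 -26.8 0 0 0 0" --pt "8.7 -26.8 0 0 0 0" --pt "8.7 -26.8 0 0 0 0" --pt "8.7 -26.8 0 0 0 0" --pt "8.7 -26.8 0 0 0 0" --pt "8.7 -26.8 0 0 0 0" --pt "8.7 -26.8 0 0 0 0" --pt "8.7 -26.8 0 0 0 0"

```text
t: 1.98
eef_pos: [529.2, 96.1, 404.4]
tcp_rot: [3.141, 0.001, -0.156]
ft_force: [0.2, -0.9, 0.3]
opening: 0.998
```

```bash
python3 - <<'E'
from h import *
print(state()['eef_pos'],state()['joints'],go([530,98,95],-0.158))
cm=camera_model("wrist");print(cm['xyz'],proj(cm,(530,98,112)),proj(cm,(419.5,30,127)))
snap("wrist","w1")
E
```

```text
[529.2  96.1 404.4] [ 0.1  0.4  1.8 -0.   1.   0.2] [ 0.1 -0.2 13.8  0.   0.1  0.1]
[538.9 161.4 384.7] [282.7 208.8] [154.5 319.9]
```

View pics/w1.png

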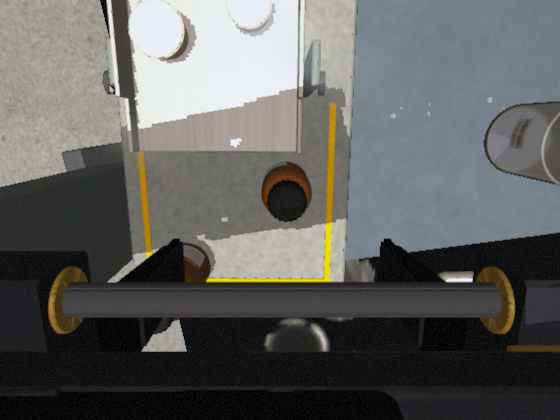

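The wrist view shows the small bottle's cap at about (287,201), where (283,209) was predicted, so I'll refine. The bottle is clear of the tray lip (row 150).

```bash
python3 - <<'E'
from h import *
p=ray(camera_model("wrist"),(287,201),112);print(p, go([p[0],p[1],96],-0.158))
E
```

```text
[534.1 102.9 112. ] [ 0.4 -0.8 13.7  0.   0.   0. ]
```

arm_command --pt "0.3 -0.6 3 0 0 0" --pt "0.3 -0.6 6 0 0 0" --pt "0.3 -0.6 9 0 0 0" --pt "0.3 -0.6 11.5 0 0 0" --pt "0.3 -0.6 13 0 0 0" --pt "0.3 -0.6 13.7 0 0 0" --pt "0.3 -0.6 13.7 0 0 0"

```text
t: 2.62
eef_pos: [533.2, 100.7, 266.8]
tcp_rot: [3.141, 0.002, -0.159]
ft_force: [0.6, -0.0, 0.7]
opening: 1.002
```

arm_command --pt "0 0 0 0 0 0" --pt "0 0 0 0 0 0" --pt "0 0 0 0 0 0" --pt "0 0 0 0 0 0" --pt "0 0 0 0 0 0" --pt "0 0 0 0 0 0" --pt "0 0 0 0 0 0" --pt "0 0 0 0 0 0" --pt "0 0 0 0 0 0" --pt "0 0 0 0 0 0" --pt "0 0 0 0 0 0" --jaw 0

```text
t: 3.53
eef_pos: [533.4, 101.8, 267.6]
tcp_rot: [3.141, 0.0, -0.157]
ft_force: [-0.1, 1.0, -0.8]
opening: 0.322
```

arm_command --pt "0 0 -1 0 0 0" --pt "0 0 -3 0 0 0" --pt "0 0 -6 0 0 0" --pt "0 0 -9 0 0 0" --pt "0 0 -12 0 0 0" --pt "0 0 -15 0 0 0" --pt "0.2 1 -17.5 0 0 0" --pt "0.6 3 -19 0 0 0" --pt "1.2 6 -19 0 0 0" --pt "1.9 9 -19 0 0 0" --pt "2.5 12 -19 0 0 0" --pt "3.2 15 -19 0 0 0"

```text
t: 4.53
eef_pos: [541.0, -52.6, 458.6]
tcp_rot: [3.141, -0.0, -0.157]
ft_force: [0.6, -0.3, -1.7]
opening: 0.323
```

arm_command --pt "0.7 3.3 0 0 0 0" --pt "1.4 6.6 0 0 0 0" --pt "2.1 9.9 0 0 0 0" --pt "2.8 13.2 0 0 0 0" --pt "3.5 16.5 0 0 0 0" --pt "4.2 19.8 0 0 0 0" --pt "4.9 23.1 0 0 0 0" --pt "5.6 26.4 0 0 0 0" --pt "6.3 29.7 0 0 0 0" --pt "7 33 0 0 0 0" --pt "7.5 35.5 0 0 0 0" --pt "7.7 36.6 0 0 0 0"

```text
t: 5.53
eef_pos: [559.7, -428.0, 457.7]
tcp_rot: [3.141, 0.0, -0.159]
ft_force: [-0.6, 0.1, -0.9]
opening: 0.322
```

```bash
python3 - <<'E'
from h import *
s=state();print(s['eef_pos'],s['opening'],go([560,-425,90],-0.158))
snap("top","t1",(140,140,460,300),2.5)
E
```

```text
[ 559.7 -428.   457.7] 0.3220718571665447 [-0.  -0.3 19.6  0.   0.  -0.1]
```

View pics/t1.png

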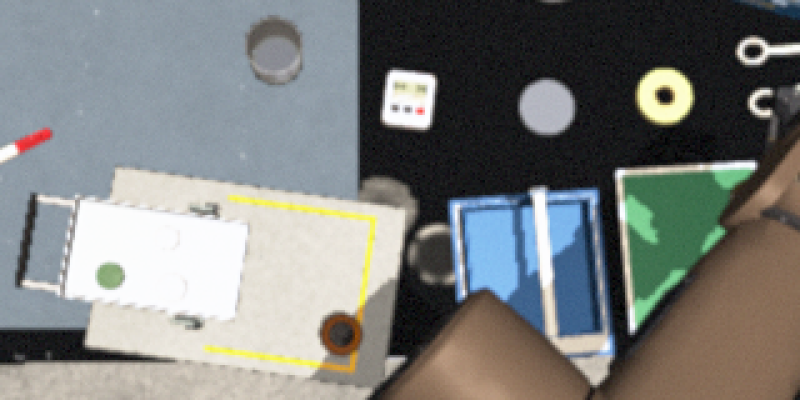

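The bay now holds only the large bottle, at (342,333) in the crop. The small one is held above the green mat, so I'll set it down.

arm_command --pt "0 0 2 0 0 0" --pt "0 0 5 0 0 0" --pt "0 0 8.5 0 0 0" --pt "0 0 12 0 0 0" --pt "0 0 15 0 0 0" --pt "0 0 17.5 0 0 0" --pt "0 0 18.8 0 0 0" --pt "0 0 19.4 0 0 0" --pt "0 0 19.7 0 0 0" --pt "0 0 19.8 0 0 0" --pt "0 0 19.8 0 0 0"

```text
t: 6.5
eef_pos: [560.7, -425.0, 261.2]
tcp_rot: [3.14, -0.002, -0.157]
ft_force: [-1.2, 0.1, -1.5]
opening: 0.321
```

arm_command --pt "0 0 0 0 0 0" --pt "0 0 0 0 0 0" --pt "0 0 0 0 0 0" --pt "0 0 0 0 0 0" --pt "0 0 0 0 0 0" --pt "0 0 -2 0 0 0" --pt "0 0 -5 0 0 0" --pt "0 0 -8 0 0 0" --pt "0 0 -12 0 0 0" --pt "0 0 -15 0 0 0" --pt "0 0 -16 0 0 0" --jaw 6.5

```text
t: 7.42
eef_pos: [560.4, -424.9, 425.4]
tcp_rot: [3.138, -0.006, -0.157]
ft_force: [0.3, 0.0, 0.1]
opening: 0.688
```

```bash
python3 - <<'E'
from h import *
s=state();print(s['eef_pos'],s['opening'],s['ft_force'],go([419.5,30,235],-0.158))
E
```

```text
[ 560.4 -424.9  425.4] 0.6878254649036661 [0.3 0.  0.1] [-21.  -42.7   1.6   0.2  -0.3   0.1]
```

arm_command --pt "-21 -42.7 1.6 0 0 0" --pt "-21 -42.7 1.6 0 0 0" --pt "-21 -42.7 1.6 0 0 0" --pt "-21 -42.7 1.6 0 0 0" --pt "-21 -42.7 1.6 0 0 0" --pt "-21 -42.7 1.6 0 0 0" --pt "-21 -42.7 1.6 0 0 0" --pt "-21 -42.7 1.6 0 0 0" --pt "-21 -42.7 1.6 0 0 0" --pt "-21 -42.7 1.6 0 0 0" --pt "-21 -42.7 1.6 0 0 0" --pt "-21 -42.7 1.6 0 0 0" --jaw 9.5

```text
t: 8.42
eef_pos: [417.7, 32.6, 403.4]
tcp_rot: [-3.141, 0.001, -0.156]
ft_force: [0.0, 0.7, 0.0]
opening: 1.001
```

arm_command --pt "0 0 0 0 0 0" --pt "0 0 0 0 0 0" --pt "0 0 0 0 0 0"

```text
t: 8.67
eef_pos: [420.1, 29.2, 403.7]
tcp_rot: [3.141, -0.0, -0.157]
ft_force: [0.2, 0.2, 0.8]
opening: 0.996
```

```bash
python3 - <<'E'
from h import *
s=state();print(s['eef_pos'],s['opening'],s['joints'])
cm=camera_model("wrist");im=read_camera("wrist")
hi=proj(cm,(419.5,30,127));print(hi)
g=im.max(2)[100:240,200:380]; m=(g<40).astype('uint8')
n,l,st,c=cv2.connectedComponentsWithStats(m)
for i in range(1,n):
    if st[i,4]>300: 
        p=c[i]+[200,100]; print(p,st[i],ray(cm,p,127))
snap("wrist","w2")
E
```

```text
[420.1  29.2 403.7] 0.9958981259124013 [-0.1  0.2  2.  -0.   0.9  0.1]
[280.7 215.7]
[275.7 210.1] [ 56  90  41  43 955] [416.6  34.6 127. ]
```

View pics/w2.png

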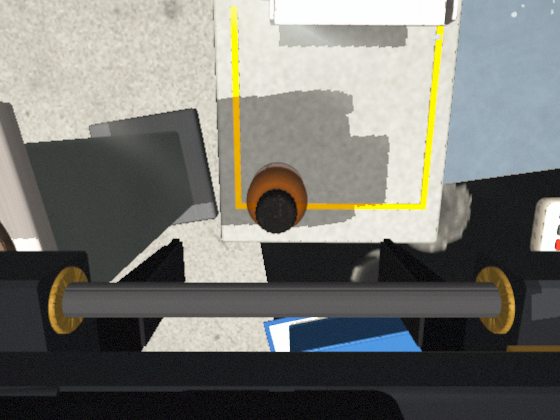

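The large bottle's cap is centred at (276,210), about 5 mm off the hover point. I'll go down on it.

arm_command --pt "-0.3 -0.4 3 0 0 0" --pt "-0.3 -0.4 6 0 0 0" --pt "-0.3 -0.4 9 0 0 0" --pt "-0.3 -0.4 11 0 0 0" --pt "-0.3 -0.4 12 0 0 0" --pt "-0.3 -0.4 12.4 0 0 0" --pt "-0.3 -0.4 12.4 0 0 0"

```text
t: 9.35
eef_pos: [417.7, 33.3, 278.9]
tcp_rot: [3.141, 0.002, -0.158]
ft_force: [-0.1, -0.1, -0.1]
opening: 1.001
```

arm_command --pt "0 0 0 0 0 0" --pt "0 0 0 0 0 0" --pt "0 0 0 0 0 0" --pt "0 0 0 0 0 0" --pt "0 0 0 0 0 0" --pt "0 0 0 0 0 0" --pt "0 0 0 0 0 0" --pt "0 0 0 0 0 0" --pt "0 0 0 0 0 0" --pt "0 0 0 0 0 0" --pt "0 0 0 0 0 0" --jaw 0

```text
t: 10.27
eef_pos: [417.4, 34.0, 279.7]
tcp_rot: [3.142, 0.0, -0.157]
ft_force: [0.5, -0.0, -0.8]
opening: 0.317
```

arm_command --pt "0 0 -1 0 0 0" --pt "0 0 -3 0 0 0" --pt "0 0 -6 0 0 0" --pt "0 0 -9 0 0 0" --pt "0 0 -12 0 0 0" --pt "0 0 -15 0 0 0" --pt "0 0 -18 0 0 0" --pt "0.2 1 -19.5 0 0 0" --pt "0.8 3 -20 0 0 0" --pt "1.6 6 -20 0 0 0" --pt "2.4 9 -20 0 0 0" --pt "3.3 12.3 -20 0 0 0"

```text
t: 11.27
eef_pos: [430.4, -93.5, 479.8]
tcp_rot: [3.142, -0.0, -0.156]
ft_force: [1.1, 0.2, -1.4]
opening: 0.326
```

arm_command --pt "0.9 3.3 0 0 0 0" --pt "1.8 6.6 0 0 0 0" --pt "2.7 9.9 0 0 0 0" --pt "3.6 13.2 0 0 0 0" --pt "4.5 16.5 0 0 0 0" --pt "5.3 19.8 0 0 0 0" --pt "6.2 23.1 0 0 0 0" --pt "7.1 26.4 0 0 0 0" --pt "8 29 0 0 0 0" --pt "8.4 31 0 0 0 0" --pt "8.6 31.8 0 0 0 0" --pt "8.6 31.8 0 0 0 0"

```text
t: 12.27
eef_pos: [465.8, -421.4, 478.7]
tcp_rot: [-3.141, 0.001, -0.159]
ft_force: [-0.8, 0.5, -2.0]
opening: 0.323
```

```bash
python3 - <<'E'
from h import *
s=state();print(s['eef_pos'],s['opening'],go([465,-420,99.5],-0.158)); snap("wrist","w3")
E
```

```text
[ 465.8 -421.4  478.7] 0.3232120702091277 [-0.1 -0.1 20.8 -0.   0.1 -0. ]
```

View pics/w3.png

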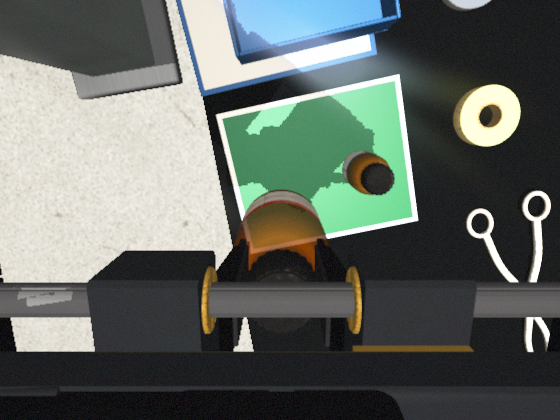

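The small bottle stands upright on the mat at (375,178). I'll lower the large one.

arm_command --pt "0 0 2 0 0 0" --pt "0 0 5 0 0 0" --pt "0 0 8.5 0 0 0" --pt "0 0 12 0 0 0" --pt "0 0 15 0 0 0" --pt "0 0 18 0 0 0" --pt "0 0 19.6 0 0 0" --pt "0 0 20.3 0 0 0" --pt "0 0 20.6 0 0 0" --pt "0 0 20.7 0 0 0" --pt "0 0 20.7 0 0 0"

```text
t: 13.23
eef_pos: [466.3, -419.9, 274.0]
tcp_rot: [3.14, -0.001, -0.157]
ft_force: [-0.4, 0.3, -1.0]
opening: 0.323
```

arm_command --pt "0 0 0 0 0 0" --pt "0 0 0 0 0 0" --pt "0 0 0 0 0 0" --pt "0 0 0 0 0 0" --pt "0 0 0 0 0 0" --pt "0 0 -2 0 0 0" --pt "0 0 -5 0 0 0" --pt "0 0 -8 0 0 0" --pt "0 0 -12 0 0 0" --pt "0 0 -15 0 0 0" --pt "0 0 -16 0 0 0" --jaw 6.5

```text
t: 14.15
eef_pos: [466.0, -420.1, 437.9]
tcp_rot: [3.137, -0.005, -0.157]
ft_force: [0.8, -0.3, 0.7]
opening: 0.685
```

```bash
python3 - <<'E'
from h import *
s=state();print(s['eef_pos'],s['joints'],s['opening'],s['ft_force'])
for P in ([470,-230,260],):
  for y in(-1.503,1.639): print(go(P,y))
E
```

```text
[ 466.  -420.1  437.9] [-0.8  0.5  1.5 -0.   1.2 -0.7] 0.6850751443565426 [ 0.8 -0.3  0.7]
[ -2.6 -18.8   0.6   0.   -0.4  77.1]
[  -2.6  -18.8    0.6    0.5    0.  -102.9]
```

arm_command --pt "-2.6 -18.8 0 0 0 77" --pt "-2.6 -18.8 0 0 0 77" --pt "-2.6 -18.8 0 0 0 77" --pt "-2.6 -18.8 0 0 0 77" --pt "-2.6 -18.8 0 0 0 77" --pt "-2.6 -18.8 0 0 0 77" --pt "-2.6 -18.8 0 0 0 77" --pt "-2.6 -18.8 0 0 0 77" --pt "-2.6 -18.8 0 0 0 77" --pt "-2.6 -18.8 0 0 0 77" --pt "-2.6 -18.8 0 0 0 77" --pt "-2.6 -18.8 0 0 0 77"

```text
t: 15.15
eef_pos: [469.7, -230.4, 432.3]
tcp_rot: [3.141, 0.0, -1.505]
ft_force: [0.7, -0.0, -0.6]
opening: 0.68
```

```bash
python3 - <<'E'
from h import *
s=state();print(s['eef_pos'],s['tcp_rot']);cm=camera_model("wrist");print(cm['xyz'],proj(cm,(576.6,-198.8,157)),proj(cm,(407.3,-210.4,157)))
snap("wrist","w4")
E
```

```text
[ 469.7 -230.4  432.3] [ 3.1  0.  -1.5]
[ 535.  -226.   412.7] [243.4  52.1] [249.3 295. ]
```

View pics/w4.png

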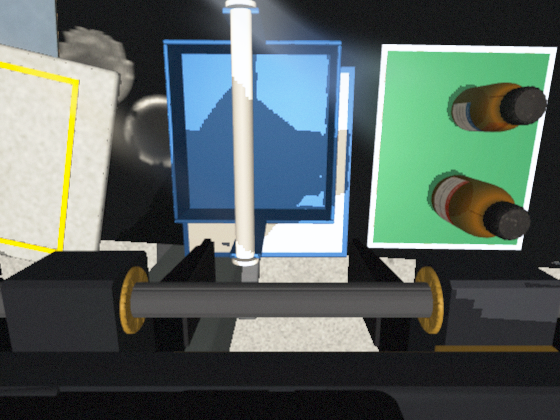

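Both bottles stand upright on the green mat. The tote bar runs from (241,8) to (245,262), and the tote sits off-centre on its mat. I'll compute both.

```bash
python3 - <<'E'
from h import *
s=state();cm=camera_model("wrist")
a=ray(cm,(241,8),157);b=ray(cm,(245,262),157);m=(a+b)/2;y=np.arctan2(*(a-b)[1::-1]);print(a,b,np.hypot(*(a-b)[:2]),m,y)
print("rim",[ray(cm,p,55)[:2] for p in[(165,41),(341,41),(336,222),(173,222)]])
print("mat",[ray(cm,p,1)[:2] for p in[(353,68),(346,256),(188,253)]])
print([ray(cm,p,z)[:2] for p,z in[((522,105),103),((506,222),118)]],"green",[ray(cm,p,1)[:2] for p in[(386,46),(553,47),(536,248),(369,246)]])
print(go([m[0],m[1],157],y-np.pi/2))
E
```

```text
[ 602.  -195.4  157. ] [ 433.3 -206.2  157. ] 169.07986811928313 [ 517.6 -200.8  157. ] 0.0639492659850822
rim [array([ 597.1, -117. ]), array([ 608.4, -273.6]), array([ 441.7, -287.1]), array([ 429.9, -124.7])]
mat [array([ 594.5, -296.2]), array([ 387.3, -312.5]), array([ 377.6, -127.1])]
[array([ 561.8, -417.2]), array([ 468.3, -415.7])] green [array([ 618.1, -327.6]), array([ 629.6, -499.2]), array([ 413.2, -532.9]), array([ 401.5, -337.9])]
[-2.6 -5.  10.4  0.   0.   0.4]
```

The tote centre is about (519,-200). Bar and rim agree on this, and it is some 30 mm off the mat centre (485,-212). I'll grasp the bar there.

arm_command --pt "-2.6 -5 0 0 0 0.4" --pt "-2.6 -5 1 0 0 0.4" --pt "-2.6 -5 4 0 0 0.4" --pt "-2.6 -5 7 0 0 0.4" --pt "-2.6 -5 9.5 0 0 0.4" --pt "-2.6 -5 10.6 0 0 0.4" --pt "-2.6 -5 11 0 0 0.4" --pt "-2.6 -5 11 0 0 0.4"

```text
t: 15.87
eef_pos: [517.8, -200.9, 321.6]
tcp_rot: [3.14, 0.001, -1.506]
ft_force: [0.0, -0.5, 0.3]
opening: 0.684
```

arm_command --pt "0 0 0 0 0 0" --pt "0 0 0 0 0 0" --pt "0 0 0 0 0 0" --pt "0 0 0 0 0 0" --pt "0 0 0 0 0 0" --pt "0 0 0 0 0 0" --pt "0 0 0 0 0 0" --pt "0 0 0 0 0 0" --pt "0 0 0 0 0 0" --pt "0 0 0 0 0 0" --jaw 0

```text
t: 16.7
eef_pos: [517.8, -200.9, 322.7]
tcp_rot: [3.141, 0.0, -1.508]
ft_force: [0.2, 1.2, -0.5]
opening: 0.139
```

arm_command --pt "0 0 -0.5 0 0 0" --pt "0 0 -1.2 0 0 0" --pt "0 0 -2 0 0 0" --pt "0 0 -2.5 0 0 0" --pt "0 0 -2.5 0 0 0"

```text
t: 17.12
eef_pos: [517.9, -201.0, 349.3]
tcp_rot: [-3.14, -0.001, -1.508]
ft_force: [0.3, -0.2, -2.2]
opening: 0.139
```

```bash
python3 - <<'E'
from h import *
# stand
yaw=-0.158;O=np.array([495.2,183.4]);U=np.array([np.sin(-yaw),np.cos(yaw)])
s=state();print(s['eef_pos'],s['tcp_rot'],s['opening'],s['ft_force'],s['joints'])
for y in(-220,-92):
  p=O+U*y; print(p,go([*p,180],yaw-np.pi/2))
E
```

```text
[ 517.9 -201.   349.3] [-3.1 -0.  -1.5] 0.13928533966447068 [ 0.3 -0.2 -2.2] [-0.5  0.5  1.8 -0.   0.9  1. ]
[460.6 -33.9] [-17.    4.7  -0.2  -0.1  -0.1  12.7]
[480.7  92.5] [-29.5   1.9  -0.2  -0.1  -0.1  12.7]
```

arm_command --pt "-1.5 0.4 0 0 0 1" --pt "-4 1.1 0 0 0 3" --pt "-7 2 0 0 0 5.5" --pt "-10 2.8 0 0 0 8" --pt "-13 3.6 0 0 0 10.5" --pt "-15.5 4.3 0 0 0 12" --pt "-16.7 4.6 0 0 0 12.7" --pt "-17 4.7 0 0 0 12.7" --pt "-17 4.7 0 0 0 12.7"

```text
t: 17.87
eef_pos: [460.1, -33.8, 348.0]
tcp_rot: [-3.141, -0.0, -1.728]
ft_force: [-0.1, -0.4, -2.3]
opening: 0.139
```

```bash
python3 - <<'E'
from h import *
yaw=-0.158;O=np.array([495.2,183.4]);U=np.array([np.sin(-yaw),np.cos(yaw)])
s=state();print(s['eef_pos'],s['tcp_rot'],s['opening'])
p=O+U*-92; print(p,go([*p,162],yaw-np.pi/2)); snap("wrist","w5")
E
```

```text
[460.1 -33.8 348. ] [-3.1 -0.  -1.7] 0.13909372859075075
[480.7  92.5] [-12.8  -0.1   1.5  -0.   -0.    0.1]
```

View pics/w5.png

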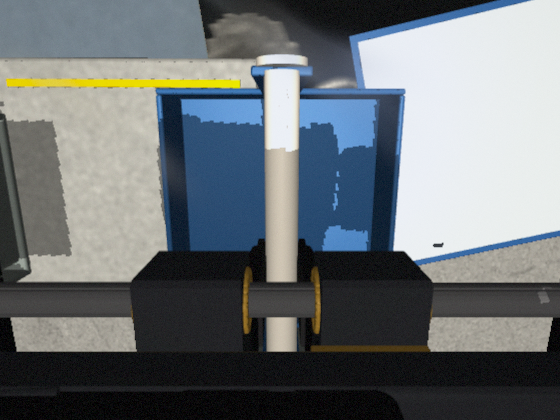

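The tote is parallel to the yellow line (row 83) and just inside it. I'll slide it in.

arm_command --pt "-1 0 0.2 0 0 0" --pt "-2.5 0 0.5 0 0 0" --pt "-4.2 0 0.9 0 0 0" --pt "-6 0 1 0 0 0" --pt "-8 0 1 0 0 0" --pt "-10 0 1 0 0 0" --pt "-11.6 0 1 0 0 0" --pt "-12.5 0 1 0 0 0" --pt "-12.8 0 1.2 0 0 0" --pt "-12.8 0 1.5 0 0 0" --pt "-12.8 0 1.6 0 0 0" --pt "-12.8 0 1.6 0 0 0"

```text
t: 18.92
eef_pos: [480.7, 92.0, 332.4]
tcp_rot: [-3.14, 0.002, -1.731]
ft_force: [-2.2, 7.9, 12.0]
opening: 0.137
```

```bash
python3 - <<'E'
from h import *
s=state();print(s['eef_pos'],s['tcp_rot'],s['opening'],s['ft_force']); snap("wrist","w6")
E
```

```text
[480.7  92.  332.4] [-3.1  0.  -1.7] 0.13734549284474576 [-2.2  7.9 12. ]
```

View pics/w6.png

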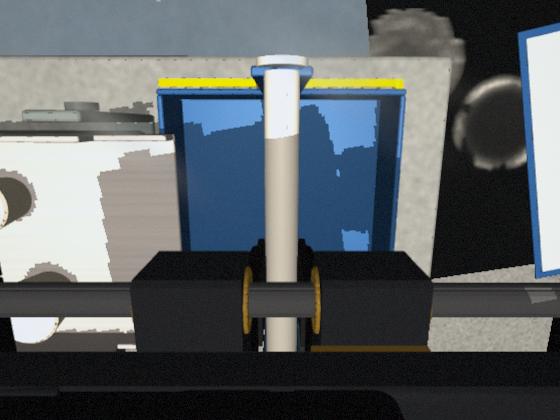

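The lip overlaps the tote's edge and the tote sits square just inside the yellow line. I'll release it with a small opening, rise, and go to the tray handle.

arm_command --pt "0 0 0 0 0 0" --pt "0 0 0 0 0 0" --pt "0 0 0 0 0 0" --pt "0 0 0 0 0 0" --pt "0 0 0 0 0 0" --pt "0 0 -1 0 0 0" --pt "0 0 -3 0 0 0" --pt "0 0 -6 0 0 0" --pt "0 0 -9 0 0 0" --pt "0 0 -11 0 0 0" --pt "0 0 -11 0 0 0" --jaw 4

```text
t: 19.88
eef_pos: [480.6, 92.1, 445.4]
tcp_rot: [-3.135, 0.001, -1.73]
ft_force: [-0.3, -0.2, 0.2]
opening: 0.423
```

arm_command --pt "-30.7 0 0 0 0 0" --pt "-30.7 0 0 0 0 0" --pt "-30.7 0 0 0 0 0" --pt "-30.7 0 0 0 0 0" --pt "-30.7 0 0 0 0 0" --pt "-30.7 0 0 0 0 0" --pt "-30.7 0 0 0 0 0" --pt "-30.7 0 0 0 0 0" --pt "-30.7 0 0 0 0 0" --pt "-30.7 0 0 0 0 0" --pt "-30.7 0 0 0 0 0"

```text
t: 20.8
eef_pos: [529.0, 394.5, 441.0]
tcp_rot: [3.141, -0.001, -1.73]
ft_force: [-0.2, 0.0, -0.7]
opening: 0.421
```

```bash
python3 - <<'E'
from h import *
s=state();print(s['eef_pos'],s['tcp_rot'],s['joints'],s['ft_force']); cm=camera_model("wrist");print(proj(cm,(529,396,135)));snap("wrist","w7")
E
```

```text
[529.  394.5 441. ] [ 3.1 -0.  -1.7] [ 0.5  0.5  1.4 -0.   1.2  2.3] [-0.2  0.  -0.7]
[278.8 206.8]
```

View pics/w7.png

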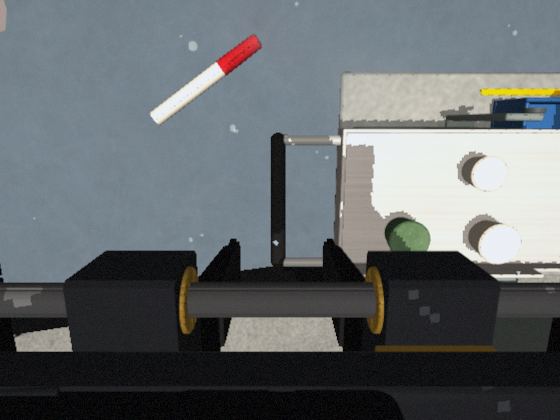

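The handle bar is at column 279, rows 133–265, within a few millimetres of prediction and centred between the fingers. I'll descend and grip it.

arm_command --pt "0 -0.4 3 0 0 0" --pt "0 -0.4 6 0 0 0" --pt "0 -0.4 9 0 0 0" --pt "0 -0.4 12 0 0 0" --pt "0 -0.4 13.5 0 0 0" --pt "0 -0.4 14.1 0 0 0" --pt "0 -0.4 14.1 0 0 0"

```text
t: 21.43
eef_pos: [533.2, 393.6, 299.8]
tcp_rot: [3.14, -0.001, -1.731]
ft_force: [-0.3, 0.7, -0.1]
opening: 0.419
```

arm_command --pt "0 0 0 0 0 0" --pt "0 0 0 0 0 0" --pt "0 0 0 0 0 0" --pt "0 0 0 0 0 0" --pt "0 0 0 0 0 0" --pt "0 0 0 0 0 0" --pt "0 0 0 0 0 0" --pt "0 0 0 0 0 0" --jaw 0

```text
t: 22.1
eef_pos: [533.0, 395.7, 301.7]
tcp_rot: [-3.14, 0.003, -1.73]
ft_force: [0.8, 9.4, 2.0]
opening: 0.119
```

```bash
python3 - <<'E'
from h import *
s=state();print(s['eef_pos'],s['tcp_rot'],s['opening'],s['ft_force'])
r0=np.array([215,14.])
for a in np.arange(.1,1.11,.1):
    c,n=np.cos(a),np.sin(a); print(a,[(215-(215*c-14*n))/10, -(215*n+14*c-14)/10])
E
```

```text
[533.  395.7 301.7] [-3.1  0.  -1.7] 0.11883283999238396 [0.8 9.4 2. ]
0.1 [np.float64(0.2471772298280058), np.float64(-2.1394242892960413)]
0.2 [np.float64(0.7067056395263933), np.float64(-4.243483821071555)]
0.30000000000000004 [np.float64(1.3739937731253462), np.float64(-6.29115552799465)]
0.4 [np.float64(2.242374308170082), np.float64(-8.261979751240025)]
0.5 [np.float64(3.303170673402872), np.float64(-10.136264666636887)]
0.6 [np.float64(4.545783742194965), np.float64(-11.895283038866811)]
0.7000000000000001 [np.float64(5.957797735516266), np.float64(-13.521459337808642)]
0.8 [np.float64(7.525104276295275), np.float64(-14.998545347425772)]
0.9 [np.float64(9.23204335565919), np.float64(-16.311782512569824)]
1.0 [np.float64(11.06155980256605), np.float64(-17.448049401585173)]
1.1 [np.float64(12.995373693436097), np.float64(-18.395992811316667)]
```

arm_command --pt "-0.1 0 -1.07 0 0 0" --pt "0.05 0 -2.14 0 0 0" --pt "0.25 0 -3.2 0 0 0" --pt "0.5 0 -4.24 0 0 0" --pt "0.8 0 -5.28 0 0 0" --pt "1.17 0 -6.29 0 0 0" --pt "1.6 0 -7.29 0 0 0" --pt "2.04 0 -8.26 0 0 0" --pt "2.55 0 -9.21 0 0 0" --pt "3.1 0 -10.14 0 0 0" --pt "3.7 0 -11.03 0 0 0" --pt "4.35 0 -11.9 0 0 0"

```text
t: 23.1
eef_pos: [525.8, 352.1, 421.9]
tcp_rot: [-3.139, 0.004, -1.73]
ft_force: [3.0, 9.6, 1.5]
opening: 0.121
```

```bash
python3 - <<'E'
from h import *
s=state();print(s['eef_pos'],s['tcp_rot'],s['opening'],s['ft_force'],s['joints'])
E
```

```text
[525.8 352.1 421.9] [-3.1  0.  -1.7] 0.12100647413425178 [3.  9.6 1.5] [0.5 0.5 1.5 0.  1.1 2.2]
```

arm_command --pt "0.65 0 -0.83 0 0 0" --pt "1.4 0 -1.63 0 0 0" --pt "2.15 0 -2.38 0 0 0" --pt "2.95 0 -3.1 0 0 0" --pt "3.8 0 -3.78 0 0 0" --pt "4.65 0 -4.41 0 0 0" --pt "5.55 0 -5 0 0 0" --pt "6.5 0 -5.55 0 0 0" --pt "7.45 0 -6.05 0 0 0" --pt "8.2 0 -6.4 0 0 0" --pt "8.2 0 -6.4 0 0 0" --pt "8.2 0 -6.4 0 0 0"

```text
t: 24.1
eef_pos: [512.2, 270.7, 487.6]
tcp_rot: [-3.137, 0.005, -1.73]
ft_force: [-3.2, 6.7, 17.5]
opening: 0.116
```

arm_command --pt "0 0 0 0 0 0" --pt "0 0 0 0 0 0" --pt "0 0 0 0 0 0" --pt "0 0 0 0 0 0" --pt "0 0 0 0 0 0" --pt "0 0 0 0 0 0" --pt "0 0 0 0 0 0" --pt "0 0 0 0 0 0"

```text
t: 24.77
eef_pos: [512.2, 271.1, 487.5]
tcp_rot: [-3.137, 0.005, -1.729]
ft_force: [-2.9, 5.9, 16.4]
opening: 0.122
```

```bash
python3 - <<'E'
from h import *
s=state();print(s['eef_pos'],s['tcp_rot'],s['opening'],s['ft_force'])
a=read_camera("top")[140:300,140:400,::-1]; b=read_camera("scene")[150:330,150:400,::-1]
w=read_camera("wrist")[:300,:,::-1]
f=lambda i,z:cv2.resize(i,z,interpolation=3)
cv2.imwrite("pics/m1.png",np.vstack([np.hstack([f(a,(400,290)),f(b,(400,290))]),f(w,(800,300))]))
E
```

```text
[512.2 271.1 487.5] [-3.1  0.  -1.7] 0.12168229700150188 [-2.9  5.9 16.4]
```

View pics/m1.png

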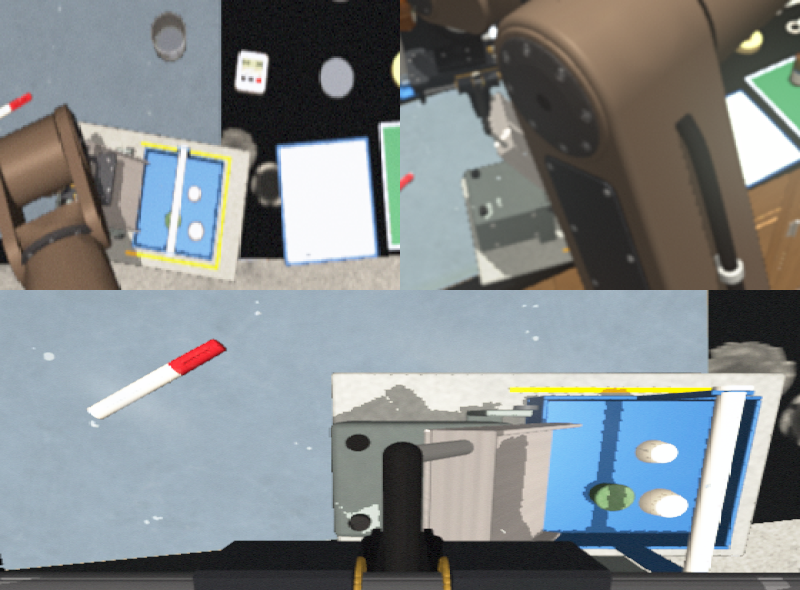

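All three stoppers lie in the tote and the tray is empty. The tote is still in place, so I'll lower the tray along the reverse arc.

arm_command --pt "-0.75 0 0.35 0 0 0" --pt "-1.7 0 0.85 0 0 0" --pt "-2.65 0 1.4 0 0 0" --pt "-3.55 0 1.99 0 0 0" --pt "-4.4 0 2.62 0 0 0" --pt "-5.25 0 3.3 0 0 0" --pt "-6.05 0 4.02 0 0 0" --pt "-6.8 0 4.77 0 0 0" --pt "-7.55 0 5.57 0 0 0" --pt "-8.2 0 6.4 0 0 0"

```text
t: 25.75
eef_pos: [525.9, 352.1, 420.7]
tcp_rot: [-3.14, 0.001, -1.729]
ft_force: [1.0, 1.7, 5.2]
opening: 0.119
```

arm_command --pt "-0.65 0 0.87 0 0 0" --pt "-1.25 0 1.76 0 0 0" --pt "-1.8 0 2.69 0 0 0" --pt "-2.31 0 3.64 0 0 0" --pt "-2.75 0 4.61 0 0 0" --pt "-3.18 0 5.61 0 0 0" --pt "-3.55 0 6.62 0 0 0" --pt "-3.85 0 7.66 0 0 0" --pt "-4.1 0 8.7 0 0 0" --pt "-4.3 0 9.76 0 0 0" --pt "-4.4 0 10.83 0 0 0" --pt "-4.4 0 11.9 0 0 0"

```text
t: 26.75
eef_pos: [533.1, 395.8, 299.9]
tcp_rot: [-3.141, 0.002, -1.73]
ft_force: [2.3, 9.1, 2.9]
opening: 0.118
```

arm_command --pt "0 0 0.1 0 0 0" --pt "0 0 0.1 0 0 0" --pt "0 0 0.1 0 0 0"

```text
t: 27.0
eef_pos: [533.0, 395.9, 298.6]
tcp_rot: [-3.141, 0.002, -1.73]
ft_force: [4.2, 7.4, -3.5]
opening: 0.117
```

arm_command --pt "0 0 0 0 0 0" --pt "0 0 0 0 0 0" --pt "0 0 0 0 0 0" --pt "0 0 0 0 0 0" --pt "0 0 0 0 0 0" --pt "0 0 -1 0 0 0" --pt "0 0 -3 0 0 0" --pt "0 0 -6 0 0 0" --pt "0 0 -9 0 0 0" --pt "0 0 -12 0 0 0" --pt "0 0 -15 0 0 0" --pt "0 0 -15 0 0 0" --jaw 4

```text
t: 28.0
eef_pos: [532.8, 395.1, 457.0]
tcp_rot: [-3.134, 0.006, -1.73]
ft_force: [0.5, 0.5, 0.2]
opening: 0.421
```

arm_command --pt "30.7 0 0 0 0 0" --pt "30.7 0 0 0 0 0" --pt "30.7 0 0 0 0 0" --pt "30.7 0 0 0 0 0" --pt "30.7 0 0 0 0 0" --pt "30.7 0 0 0 0 0" --pt "30.7 0 0 0 0 0" --pt "30.7 0 0 0 0 0" --pt "30.7 0 0 0 0 0" --pt "30.7 0 0 0 0 0"

```text
t: 28.83
eef_pos: [484.3, 91.4, 450.3]
tcp_rot: [-3.141, 0.0, -1.732]
ft_force: [0.6, -0.5, -0.9]
opening: 0.425
```

```bash
python3 - <<'E'
from h import *
s=state();print(s['eef_pos'],s['tcp_rot'],s['opening']); cm=camera_model("wrist");print(proj(cm,(480.7,92,167)));
w=read_camera("wrist")[:,:,::-1];a=read_camera("top")[120:310,120:460,::-1]
f=lambda i,z:cv2.resize(i,z,interpolation=3)
cv2.imwrite("pics/m2.png",np.vstack([w[:300],f(a,(560,300))]))
E
```

```text
[484.3  91.4 450.3] [-3.1  0.  -1.7] 0.4252900048886274
[281.2 219. ]
```

View pics/m2.png

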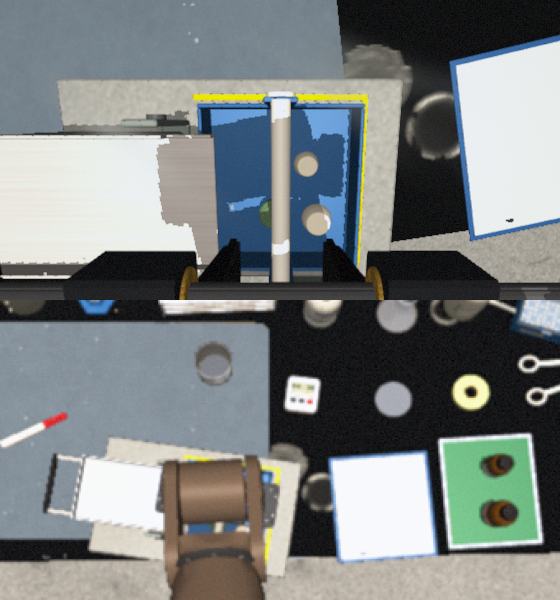

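The tray is level, and the tote is undisturbed with the three stoppers in it. Its bar is at column 281, as expected. I'll grasp it, lift slightly and slide it out.

arm_command --pt "0 0.35 2 0 0 0" --pt "0 0.35 5 0 0 0" --pt "0 0.35 8 0 0 0" --pt "0 0.35 10.5 0 0 0" --pt "0 0.35 11.5 0 0 0" --pt "0 0.35 11.8 0 0 0" --pt "0 0.35 11.8 0 0 0"

```text
t: 29.52
eef_pos: [481.2, 93.5, 331.1]
tcp_rot: [3.14, -0.0, -1.728]
ft_force: [-0.9, 0.2, -0.4]
opening: 0.425
```

arm_command --pt "0 0 0 0 0 0" --pt "0 0 0 0 0 0" --pt "0 0 0 0 0 0" --pt "0 0 0 0 0 0" --pt "0 0 0 0 0 0" --pt "0 0 0 0 0 0" --pt "0 0 0 0 0 0" --pt "0 0 0 0 0 0" --jaw 0

```text
t: 30.18
eef_pos: [481.1, 92.6, 332.2]
tcp_rot: [-3.141, 0.0, -1.73]
ft_force: [-0.6, 0.0, 6.8]
opening: 0.14
```

arm_command --pt "0 0 -0.4 0 0 0" --pt "0 0 -0.8 0 0 0" --pt "0.8 0 -1 0 0 0" --pt "2 0 -1 0 0 0" --pt "3.6 0 -1 0 0 0" --pt "5.4 0 -1 0 0 0" --pt "7.2 0 -1 0 0 0" --pt "9 0 -1 0 0 0" --pt "10.8 0 -1.2 0 0 0" --pt "12.2 0 -1.6 0 0 0" --pt "12.8 0 -2 0 0 0" --pt "12.8 0 -2 0 0 0"

```text
t: 31.18
eef_pos: [460.5, -35.3, 352.3]
tcp_rot: [-3.141, -0.0, -1.732]
ft_force: [-0.2, 0.5, -2.2]
opening: 0.139
```

```bash
python3 - <<'E'
from h import *
s=state();print(s['eef_pos'],s['tcp_rot'],s['opening'],s['ft_force']); cm=camera_model("top")
q=[ray(cm,(x/1.647+119.7,(y-300)/1.579+119.7),1)[:2] for x,y in[(330,459),(426,452),(436,555),(338,561)]]
m=np.mean(q,0);print(q,m)
print(go([*m,181],.064-np.pi/2))
E
```

```text
[460.5 -35.3 352.3] [-3.1 -0.  -1.7] 0.13917743598900423 [-0.2  0.5 -2.2]
[array([ 580.5, -112.5]), array([ 592.2, -299. ]), array([ 385.9, -310.1]), array([ 377. , -122.7])] [ 483.9 -211.1]
[ 17.   -5.1   0.   -0.   -0.  -12.9]
```

arm_command --pt "1 -0.3 0 0 0 -1" --pt "3 -0.9 0 0 0 -3" --pt "5.5 -1.7 0 0 0 -5" --pt "8.5 -2.6 0 0 0 -7" --pt "11.5 -3.5 0 0 0 -9" --pt "14 -4.2 0 0 0 -11" --pt "16 -4.8 0 0 0 -12.5" --pt "17 -5.1 0 0 0 -12.9" --pt "17 -5.1 1.5 0 0 -12.9" --pt "17 -5.1 2.5 0 0 -12.9" --pt "17 -5.1 2.9 0 0 -12.9" --pt "17 -5.1 2.9 0 0 -12.9"

```text
t: 32.18
eef_pos: [484.2, -208.8, 322.1]
tcp_rot: [3.14, 0.001, -1.504]
ft_force: [0.9, -0.0, -2.4]
opening: 0.141
```

arm_command --pt "0 0 0 0 0 0" --pt "0 0 0 0 0 0" --pt "0 0 0 0 0 0" --pt "0 0 0 0 0 0" --pt "0 0 0 0 0 0" --pt "0 0 -1 0 0 0" --pt "0 0 -3 0 0 0" --pt "0 0 -6 0 0 0" --pt "0 0 -10 0 0 0" --pt "0 0 -14 0 0 0" --pt "0 0 -18 0 0 0" --pt "0 0 -18 0 0 0" --jaw 5

```text
t: 33.18
eef_pos: [483.9, -209.4, 511.0]
tcp_rot: [-3.132, -0.007, -1.504]
ft_force: [-0.5, -0.3, 0.4]
opening: 0.527
```

```bash
python3 - <<'E'
from h import *
s=state();print(s['eef_pos'],s['opening'],s['ft_force'],s['t'])
w=read_camera("wrist")[:,:,::-1];a=read_camera("top")[120:310,120:460,::-1]
f=lambda i,z:cv2.resize(i,z,interpolation=3)
cv2.imwrite("pics/m3.png",np.vstack([w[:300],f(a,(560,300))]))
cm=camera_model("wrist");print(proj(cm,(483.9,-211.1,157)))
E
```

```text
[ 483.9 -209.4  511. ] 0.526814769920902 [-0.5 -0.3  0.4] 33.1833
[282.3 197.6]
```

View pics/m3.png

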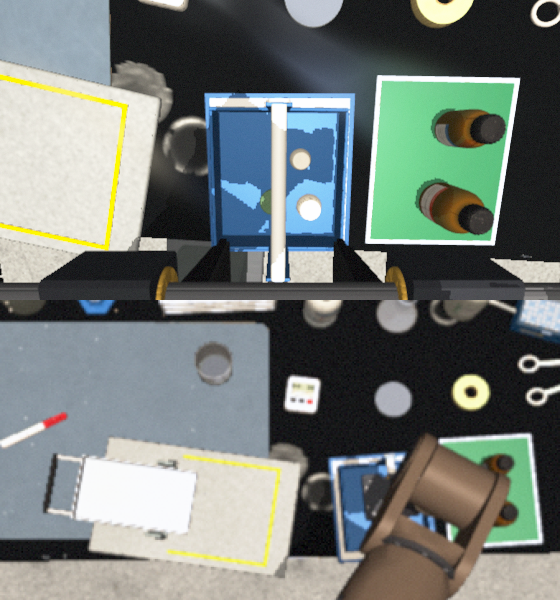

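The tote is on its white mat with the bar at column 279 and three stoppers inside. Both bottles are upright, the tray is level and the bystanders are where they were.

```bash
python3 -c "
from cell import *
print(job_done(),state()['t'])"
```

```text
the job is handed in; nothing more can be done
the job is handed in; nothing more can be done
```

The job is handed in after about 33 s of robot time. Both bottles (no flask was present) went to the green mat, and the tote went squarely into the bay. I raised the tray to about 1.1 rad, judged from the handle position, then lowered it level. The tote is back on its white mat.

- **Last pictures:** the tote is centred on its mat to within about 5 mm with all three stoppers in it (two white, one green). The bottles are upright on the green mat, the tray is level, the bystanders are unmoved and the gripper is clear.
- **Disagreement:** the first top view put the tote about 25 mm from where the wrist camera later found it. Either I misread the bar's end or the tote was knocked; I used the wrist reading, where bar and rim agreed.
- **Tray level:** after lowering, the gripper read about 3 mm lower than when it first gripped the handle, probably slip in the pads. That is under 0.02 rad of tray angle.

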